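Build up the tiered pastry stand

ROBOT

A 7-joint arm with a two-finger parallel gripper is mounted at the origin on the work surface. World frame = base frame: x ahead of the robot, y to its left, z up, the work surface at z = 0. Lengths are in m, angles in rad, forces in N, time in s.
With the tool pointing down it reaches from about 0.425 to 0.925 m from the base axis. Payload 6.8 kg.
Tool frame: the origin (TCP) lies between the finger pads; the fingertips stand 22 mm ahead of it and the grasp point (between the pads) lies 3 mm ahead of it (bot.tip_reach is the distance from the TCP to the fingertips, in m); z points along the fingers, x is the direction in which the jaws open and shut, and the axes are right-handed (so a half turn about z gives the same grasp; the last joint's range is limited). The gripper opens to 85 mm and grips with 20 to 120 N. Pads are 22 mm wide; open, the fingers measure 114 mm over their backs; the gripper's body (76 mm by 85 mm) begins 54 mm behind the grasp point. The pads swing forward as they close: fully open they stand 13 mm farther back than shut.
Start: joints at [1.208, 0.477, 0.022, 1.555, -0.011, 1.109, -0.083], TCP at [0.17, -0.653, 0.253] pointing down, gripper open.
Joint ranges: [-2.96, 2.96], [-0.34, 2.1], [-1.41, 1.46], [0.24, 2.44], [-1.37, 4.51], [0.17, 1.92], [-2.96, 2.96]. Speed limits (rad/s): [2.39, 2.39, 3.14, 3.14, 3.14, 3.14, 3.14].

INTERFACE

Orientations are given as a unit quaternion [w, x, y, z].
In Python, from station import bot gives the robot as it stands.
- The arm moves only by the tool step_arm, never from a script. Its argument "targets" is a list of rows, each a list of 5 numbers: the shift along the tool's x, y, z in mm, then the turn about the tool's z in degrees, then the closure, from 0 (fully open) to 1 (shut). In form: [[dx, dy, dz, spin, jaw], ...]. A call has 1 to 20 rows; each row is the pose to reach, as a shift and turn from the pose commanded when the call began, along the tool's axes at that moment; what a row does not reach only later rows make up. A row lasts 1/12 s, in which the tool goes at most 41.7 mm and 7.16 degrees, less where a joint would pass 70% of its speed; a pose out of reach is approached as far as the arm can. A call with a gripper value outside its range is refused whole. The fingers move at their own pace and stop on an object; "newtons" is the grip in N (left out, the last holds). Time passes only in rows, so rows that repeat a pose let the fingers close. It gives the time, the measured TCP pose, the force and the opening at its end, in the units of the state.
- bot.get_obs(): the state, without advancing time (a new reading comes with each control period).
- bot.read_camera(name): name is "side" or "top" or "wrist"; returns a dict with "frame" (420x560x3 uint8, red, green, blue), "z_map" (420x560 float32, m along the optical axis (not along the pixel's ray), 0 where there is no reading), "fov_y" (degrees; the focal length in pixels is half the picture's height over the tangent of half this angle, whatever the lens; pixels are square), "cx", "cy" (the principal point, pixels), "R" (3x3) and "t" (3): a world point X has camera coordinates R X + t. Camera axes: x right, y down, z forward; pixel columns grow to the right and rows downward; lengths in m; the calibration is good to about 2 mm. A picture is of the moment at which its call begins.
- bot.hand_in(): hands the job in, once; it reports no verdict.
The state is a dict: "t": time; "q": joint angles; "joint_vel": joint speeds; "joint_torque": joint torques, N m; "eef_pos": TCP position; "tool_rot": TCP orientation; "contact_force": force on the tool from outside, world axes, zero at the start; "torque": the same for the moment, N m; "gripper_width": opening from 0.0 (shut) to 1.0 (fully open).
Only numpy, scipy, OpenCV 4.12 (cv2) and the standard library are available. Lean on these libraries where they do the work, as an engineer would, in place of code of your own. Each camera call takes 0.05 s, during which the arm holds its last target.

TASK

Assemble the pastry stand where its foot stands on the counter, building upward one piece at a time: the large tier onto the foot, then the medium tier, then the small tier, and the finial on top, each fitted over the cone below so that it sits fully home and level. Lower the pieces, do not let them fall, and leave the cakes, the tart and the sugar jar where they are.

Things in the scene. Friction and masses are not known exactly. Their poses are not given: they have to be found in the camera images.
- stand_foot: foot of the stand, fixed to the counter: low white square plate, 110 mm a side, 9 mm thick, with a short steel post (32 mm dia.) at its centre; the post's flat shoulder is 25 mm above the counter and carries a locating cone (16 mm wide at its base, 7 mm tall). Origin: centre of its underside, on the counter, z up.
- tier_large: loose tier, 0.42 kg: flat white round plate 150 mm across, 12 mm thick; steel grip spindle at its centre (32 mm dia., 12 to 60 mm above the underside), flat top with a locating cone 16 mm wide, 7 mm tall. Socket in the underside 22 mm wide, 9 mm deep, fits the cone below with 3 mm play all round. Origin: centre of the underside, z up. Seated: origin 25 mm above the foot's.
- tier_medium: loose tier, 0.3 kg: flat white round plate 120 mm across, 12 mm thick; steel grip spindle at its centre (32 mm dia., 12 to 60 mm above the underside), flat top with a locating cone 16 mm wide, 7 mm tall. Socket in the underside 22 mm wide, 9 mm deep, fits the cone below with 3 mm play all round. Origin: centre of the underside, z up. Seated: origin 60 mm above the large tier's.
- tier_small: loose tier, 0.2 kg: flat white round plate 90 mm across, 12 mm thick; steel grip spindle at its centre (32 mm dia., 12 to 60 mm above the underside), flat top with a locating cone 16 mm wide, 7 mm tall. Socket in the underside 22 mm wide, 9 mm deep, fits the cone below with 3 mm play all round. Origin: centre of the underside, z up. Seated: origin 60 mm above the medium tier's.
- finial: top knob of the stand, loose, 0.1 kg, standing upright: white disc 40 mm across, 12 mm thick; steel stem 22 mm dia. from 12 to 45 mm; steel ball 28 mm across on top, centred at 50 mm (top at 64 mm). Underside socket 22 mm wide, 9 mm deep, as in the tiers. Origin: centre of the underside, z up. Seated: origin 60 mm above the small tier's.
- meringue_cake: bystander: red domed cake with a white tip on a brass-coloured board, 66 mm across, 60 mm tall, loose. Origin: centre of the underside.
- chestnut_cake: bystander: brown cone-shaped cake on a brass-coloured board, 64 mm across, 60 mm tall, loose. Origin: centre of the underside.
- berry_tart: bystander: round tart with red berries, 66 mm across, 40 mm tall, loose. Origin: centre of the underside.
- sugar_jar: bystander: white jar with a steel cap, 52 mm across, 72 mm tall, loose. Origin: centre of the underside.
Not all that is in view belongs to the job. Leave any orange look-alike of the finial alone.

How it is judged:
By the outcome, as a careful person would: the job done as asked, in the order asked, and still so for the second after the job is handed in, with the robot touching nothing.
It also fails if it takes over 106 s, if anything falls off the work surface, if the arm or the gripper's body presses on something with over 40 N, if the wrist force passes 120 N, or if a joint passes its speed limit or range.

## Working session

There is one attempt and no reset: what is moved stays moved. The work goes in short steps, Python scripts to look and compute and a tool call to move; the robot and the scene stay as the last step left them, time stands still between calls to the robot, and variables do not carry over. Pictures are saved under pics/ and viewed, and the job is handed in when it is done.

Besides the shell and the picture viewer there is one more tool, called after "Emit:" as name([rows], argument=value, ...), one row to a line, values as JSON. step_arm: Moves the arm, as the interface text tells. Its arguments: {"type":"object","properties":{"targets":{"type":"array"},"newtons":{"type":"number"}},"required":["targets"]}

```bash
ls; mkdir -p pics; python3 - <<'E'
from station import bot
import cv2,numpy as np
o=bot.get_obs();print({k:np.round(v,3) for k,v in o.items()})
for n in ["top","side","wrist"]:
    c=bot.read_camera(n);np.savez(f"pics/{n}0.npz",**c)
    cv2.imwrite(f"pics/{n}0.png",c["frame"][:,:,::-1]);print(n,c["fov_y"],c["cx"],c["cy"],np.round(c["R"],3).tolist(),c["t"],np.mean(c["z_map"]>0))
E
```

```text
pics
{'t': np.float64(0.0), 'q': array([ 1.208,  0.478,  0.022,  1.556, -0.012,  1.109, -0.083]), 'joint_vel': array([-0.   , -0.001, -0.001, -0.001, -0.   ,  0.   ,  0.   ]), 'joint_torque': array([-1.0000e-03, -5.9646e+01,  1.6080e+00, -2.8120e+01,  1.3000e-02,
        9.0000e-03,  0.0000e+00]), 'eef_pos': array([ 0.17 , -0.653,  0.252]), 'tool_rot': array([-0.001,  0.791, -0.612, -0.001]), 'contact_force': array([-0.34 ,  0.694,  0.449]), 'torque': array([ 0.042, -0.075, -0.041]), 'gripper_width': np.float64(0.998)}
top 54.505282199480725 275.9742333669114 212.86231280432028 [[-0.019, -1.0, 0.025], [-0.981, 0.013, -0.194], [0.193, -0.028, -0.981]] [-0.01818523  0.49971808  0.88375892] 0.9960586734693877
side 53.79649721533446 272.2728794772332 209.44381604994385 [[0.952, -0.307, 0.016], [-0.173, -0.58, -0.796], [0.253, 0.755, -0.605]] [-0.5095525   0.10781171  0.87956302] 0.9960076530612245
wrist 66.30559258294514 279.34809824463116 209.85328151737517 [[0.253, -0.968, -0.001], [-0.92, -0.241, 0.309], [-0.299, -0.077, -0.951]] [-0.67402036 -0.0413181   0.37896335] 0.9961692176870748
```

View pics/top0.png

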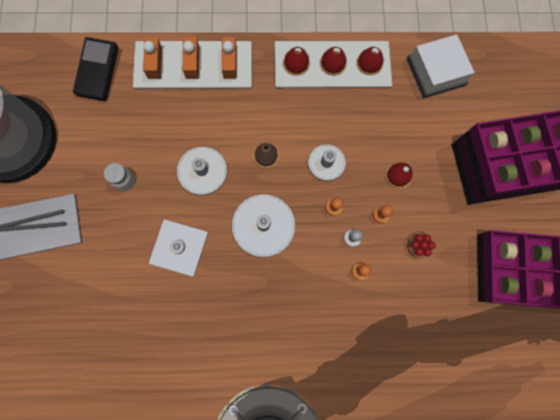

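View pics/side0.png

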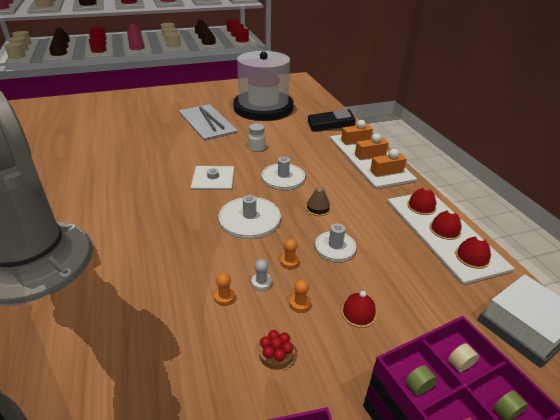

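View pics/wrist0.png

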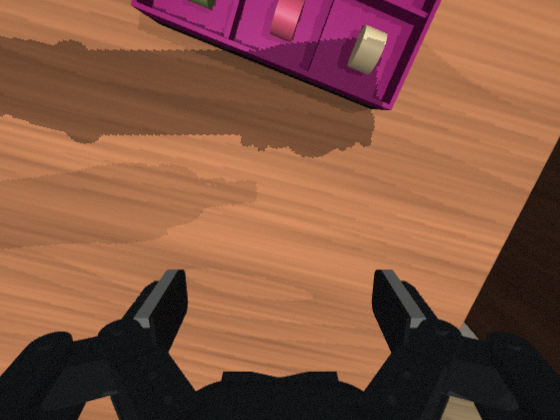

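```bash
cat > h.py <<'E'
import cv2,numpy as np
from station import bot
def cam(n,save=None):
    c=bot.read_camera(n)
    if save: cv2.imwrite(f"pics/{save}.png",c["frame"][:,:,::-1])
    return c
def pts(c):
    z=c["z_map"];h,w=z.shape;f=h/2/np.tan(np.radians(c["fov_y"])/2)
    u,v=np.meshgrid(np.arange(w),np.arange(h))
    P=np.stack([(u-c["cx"])/f*z,(v-c["cy"])/f*z,z],-1)
    return (P-c["t"])@c["R"]
def plane(c,uv,z):
    f=c["frame"].shape[0]/2/np.tan(np.radians(c["fov_y"])/2)
    uv=np.asarray(uv,float).reshape(-1,2)
    d=np.c_[(uv[:,0]-c["cx"])/f,(uv[:,1]-c["cy"])/f,np.ones(len(uv))]@c["R"]
    o=-np.asarray(c["R"]).T@c["t"]
    return o+d*((z-o[2])/d[:,2])[:,None]
def whitemask(c):
    hsv=cv2.cvtColor(np.ascontiguousarray(c["frame"]),cv2.COLOR_RGB2HSV)
    return ((hsv[...,1]<60)&(hsv[...,2]>60)).astype(np.uint8)
def circ(xy):
    A=np.c_[2*xy,np.ones(len(xy))];s=np.linalg.lstsq(A,(xy**2).sum(1),rcond=None)[0]
    return s[:2],np.sqrt(s[2]+s[:2]@s[:2])
E
python3 - <<'E'
from h import *
seeds={"top":dict(foot=(163,247,9),large=(245,225,12),medium=(187,175,12),small=(315,165,12),finial=(354,238,12)),
"side":dict(foot=(200,178,9),large=(230,215,12),medium=(272,178,12),small=(322,247,12),finial=(262,281,12))}
for n in ["top","side"]:
    c=dict(np.load(f"pics/{n}0.npz"));P=pts(c)
    m=whitemask(c);k,lab=cv2.connectedComponents(m)
    for nm,(u,v,z) in seeds[n].items():
        l=lab[v,u];mm=(lab==l).astype(np.uint8)
        ct=max(cv2.findContours(mm,0,1)[0],key=len)[:,0]
        W=plane(c,ct,z/1000)[:,:2]
        if nm!="foot":
            # keep robust
            idx=np.ones(len(W),bool)
            for _ in range(6):
                cc,r=circ(W[idx]);d=np.abs(np.linalg.norm(W-cc,axis=1)-r);idx=d<max(.002,np.median(d)*2)
            print(n,nm,cv2.boundingRect(mm),cc.round(4),round(r,4),idx.mean().round(2))
        else:
            q=cv2.minAreaRect(W.astype(np.float32));print(n,nm,q)
        # top of spindle via depth
        near=(np.linalg.norm(P[...,:2]-W.mean(0),axis=-1)<.05)
        zt=P[...,2][near]; hi=near&(P[...,2]>{"foot":.021,"finial":.056}.get(nm,.056))
        print("   maxz",zt.max().round(4),"top pts",hi.sum(),P[hi].mean(0).round(4), 'table z',np.median(P[...,2][near&(P[...,2]<.006)]).round(4))
E
```

```text
top foot ((0.4287640452384949, 0.20281332731246948), (0.11086416989564896, 0.11052611470222473), 73.11356353759766)
   maxz 0.0328 top pts 154 [0.4297 0.204  0.0258] table z 0.0054
top large (232, 194, 63, 63) [0.4783 0.0037] 0.0744 1.0
   maxz 0.0712 top pts 155 [0.479  0.0046 0.0607] table z nan
top medium (177, 147, 50, 48) [0.6145 0.1509] 0.0598 1.0
   maxz 0.0679 top pts 147 [0.6153 0.152  0.0605] table z 0.0059
top small (308, 145, 38, 36) [ 0.6318 -0.1534] 0.0453 1.0
   maxz 0.0683 top pts 141 [ 0.6326 -0.1518  0.0608] table z 0.0004
top finial (344, 229, 19, 18) [ 0.4446 -0.2065] 0.02 0.84
   maxz 0.0682 top pts 95 [ 0.4459 -0.2048  0.061 ] table z 0.0003
side foot ((0.42802608013153076, 0.19847294688224792), (0.11582641303539276, 0.10910606384277344), 73.47628784179688)
   maxz 0.0329 top pts 74 [0.4287 0.2006 0.0261] table z 0.0018
side large (218, 195, 63, 44) [ 0.4772 -0.0009] 0.0778 0.74
   maxz 0.0683 top pts 102 [0.4783 0.0007 0.0608] table z nan
side medium (262, 157, 43, 33) [0.6126 0.1459] 0.064 0.68
   maxz 0.0691 top pts 69 [0.6138 0.1476 0.0609] table z nan
side small (315, 224, 41, 38) [ 0.63   -0.1568] 0.0472 0.77
   maxz 0.0672 top pts 128 [ 0.6313 -0.1555  0.0603] table z 0.0007
side finial (251, 259, 20, 32) [ 0.4505 -0.1925] 0.0349 0.77
   maxz 0.0654 top pts 104 [ 0.4443 -0.2102  0.0603] table z 0.0002
  return _methods._mean(a, axis=axis, dtype=dtype,
  ret = ret.dtype.type(ret / rcount)
```

Emit:
step_arm([
  [-356,-433,0,14.5,0],
  [-356,-433,0,14.5,0],
  [-356,-433,0,14.5,0],
  [-356,-433,0,14.5,0],
  [-356,-433,0,14.5,0],
  [-356,-433,0,14.5,0],
  [-356,-433,0,14.5,0],
  [-356,-433,0,14.5,0],
  [-356,-433,0,14.5,0],
  [-356,-433,0,14.5,0],
  [-356,-433,0,14.5,0],
  [-356,-433,0,14.5,0],
  [-356,-433,0,14.5,0],
  [-559,-463,0,14.5,0],
  [-559,-463,0,14.5,0],
  [-559,-463,0,14.5,0],
  [-559,-463,0,14.5,0],
  [-559,-463,0,14.5,0],
  [-559,-463,0,14.5,0],
  [-559,-463,0,14.5,0],
])

```text
t: 1.82
eef_pos: [0.4769, 0.0089, 0.2535]
tool_rot: [-0.001, 0.71, -0.704, -0.0]
contact_force: [-1.1, 0.7, -0.6]
gripper_width: 0.999
```

```bash
python3 - <<'E'
from h import *
from scipy.spatial.transform import Rotation as Ro
c=cam("wrist","w1");np.savez("pics/w1.npz",**c)
o=bot.get_obs();w,x,y,z=o["tool_rot"];print(o["eef_pos"].round(4),o["joint_vel"].round(3),o["q"].round(2));print(Ro.from_quat([x,y,z,w]).as_matrix().round(3))
P=pts(c)
m=(P[...,2]>.055)&(P[...,2]<.064)
k,lab,st,ce=cv2.connectedComponentsWithStats(m.astype(np.uint8))
for i in range(1,k):
    if st[i,4]>60: print(ce[i].round(0),st[i,4],P[lab==i].mean(0).round(4),P[lab==i][:,:2].ptp(0) if hasattr(P,'ptp') else np.ptp(P[lab==i],axis=0).round(3))
E
```

```text
[0.4771 0.0061 0.2533] [ 0.038  0.005  0.052 -0.002  0.013  0.002  0.015] [ 0.16  0.17 -0.34  1.99  0.07  0.99 -1.77]
[[ 0.006 -1.     0.   ]
 [-1.    -0.006  0.   ]
 [-0.    -0.    -1.   ]]
[468.  15.] 1027 [ 0.6302 -0.1512  0.0596] [0.026 0.032 0.009]
[118.  32.] 1123 [0.6149 0.1506 0.0594] [0.031 0.032 0.009]
[459. 145.] 536 [ 0.5208 -0.1635  0.0598] [0.025 0.026 0.009]
[284. 185.] 714 [0.4795 0.0042 0.0596] [0.031 0.031 0.009]
[485. 217.] 434 [ 0.4472 -0.2033  0.0598] [0.025 0.025 0.009]
[483. 284.] 363 [ 0.3695 -0.2182  0.0597] [0.023 0.025 0.009]
```

View pics/w1.png

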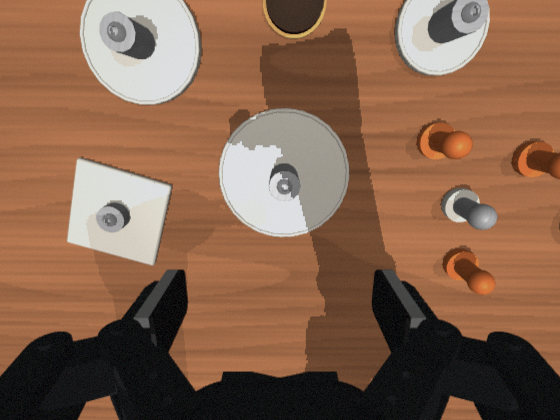

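Emit:
step_arm([
  [0,-1,40,0,0.2],
  [0,-1,80,0,0.2],
  [0,-1,120,0,0.2],
  [0,-1,155,0,0.2],
  [0,-1,180,0,0.2],
  [0,-1,195,0,0.2],
  [0,-1,204,0,0.2],
  [0,-1,209,0,0.2],
  [0,-1,209,0,0.2],
  [0,-1,209,0,0.2],
], newtons=60)

```text
t: 2.7
eef_pos: [0.479, 0.0039, 0.0449]
tool_rot: [-0.0, 0.707, -0.707, 0.0]
contact_force: [0.4, -0.9, 0.5]
gripper_width: 0.8
```

```bash
python3 - <<'E'
from h import *
c=dict(np.load("pics/w1.npz"));P=pts(c)
m=whitemask(c);k,lab=cv2.connectedComponents(m)
mm=(lab==lab[195,90]).astype(np.uint8);ct=max(cv2.findContours(mm,0,1)[0],key=len)
print(cv2.boundingRect(ct),cv2.minAreaRect(plane(c,ct[:,0],.009)[:,:2].astype(np.float32)))
s=(np.linalg.norm(P[...,:2]-[.429,.204],axis=-1)<.03)&(P[...,2]>.0215)
print(s.sum(),P[s].mean(0),np.ptp(P[s],axis=0))
t=cam("side","s1");o=bot.get_obs();print(o["eef_pos"],o["contact_force"])
E
```

```text
(67, 158, 105, 107) ((0.4298606514930725, 0.20191732048988342), (0.10951009392738342, 0.11007874459028244), 72.85367584228516)
607 [0.42975822 0.20301004 0.02482703] [0.0312926  0.03238789 0.01018556]
[0.47918806 0.00405929 0.04526078] [ 0.39919562 -0.37547305  1.42305851]
```

View pics/s1.png

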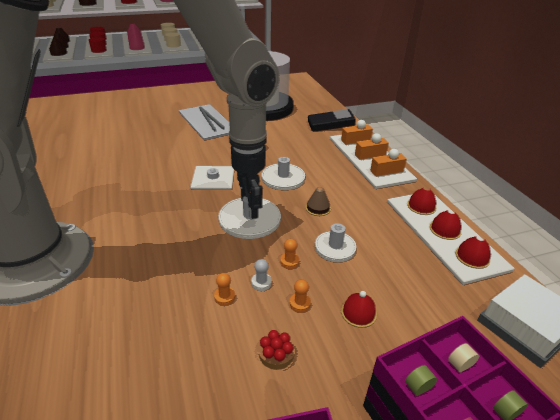

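Emit:
step_arm([
  [0,0,0,0,1],
  [0,0,0,0,1],
  [0,0,0,0,1],
  [0,0,0,0,1],
  [0,0,0,0,1],
  [0,0,0,0,1],
  [0,0,0,0,1],
  [0,0,0,0,1],
], newtons=80)

```text
t: 3.42
eef_pos: [0.4788, 0.0044, 0.0452]
tool_rot: [-0.0, 0.708, -0.707, 0.001]
contact_force: [-2.9, 0.0, 7.7]
gripper_width: 0.353
```

Emit:
step_arm([
  [0,0,-10,0,1],
  [0,0,-30,0,1],
  [0,0,-55,0,1],
  [0,0,-75,0,1],
  [0,0,-80,0,1],
  [-20,5,-80,0,1],
  [-50,12,-80,0,1],
  [-80,20,-80,0,1],
  [-110,27,-80,0,1],
  [-140,35,-80,0,1],
  [-165,41,-80,0,1],
  [-185,46,-80,0,1],
  [-195,49,-80,0,1],
  [-198,49,-80,0,1],
  [-198,49,-80,0,1],
  [-198,49,-80,0,1],
  [-198,49,-80,0,1],
])

```text
t: 4.83
eef_pos: [0.4294, 0.2005, 0.124]
tool_rot: [-0.001, -0.707, 0.707, -0.0]
contact_force: [0.5, -0.1, -4.0]
gripper_width: 0.353
```

```bash
python3 - <<'E'
from h import *
for n in ["wrist","side"]:
    c=cam(n,n+"2");np.savez(f"pics/{n}2.npz",**c)
o=bot.get_obs();print(o["t"],o["eef_pos"].round(4),o["contact_force"].round(1),o["torque"].round(2),o["joint_vel"].round(3))
E
```

```text
4.9333 [0.4294 0.2009 0.1242] [ 0.  -0.2 -4.1] [ 0.06 -0.02  0.  ] [-0.004 -0.001 -0.007 -0.002  0.    -0.002 -0.004]
```

View pics/wrist2.png

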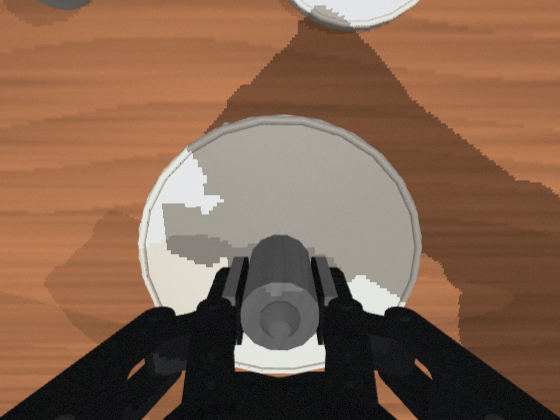

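View pics/side2.png

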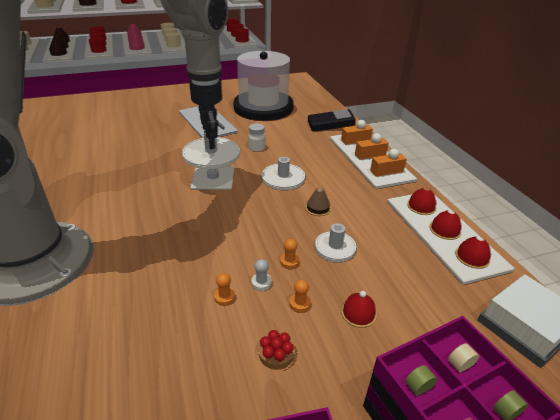

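```bash
cat >> h.py <<'E'
def held(c,tcp,hr=.02,top=None):
    """cylinder top ring near tcp, plane fit of plate"""
    P=pts(c);near=np.linalg.norm(P[...,:2]-tcp[:2],axis=-1)<.022
    return P,near
E
python3 - <<'E'
from h import *
c=dict(np.load("pics/wrist2.npz"));P=pts(c);tcp=np.array([.4294,.2009,.1242])
print(c["R"].round(3).tolist())
u,v=285,320
for v in (295,320,340): print(v,P[v,280].round(4))
g=P[130:220,180:380].reshape(-1,3)
g=g[(g[:,2]>.07)]
A=np.c_[g[:,:2]-tcp[:2],np.ones(len(g))];s=np.linalg.lstsq(A,g[:,2],rcond=None)[0];print("plate plane",s.round(4),len(g))
zt=P[340,280,2]
m=whitemask(c);h=P[...,2]
b=(h>.075)&(h<.11)
q=b.astype(np.uint8);ct=max(cv2.findContours(q,0,1)[0],key=len)[:,0]
W=plane(c,ct,s[2])[:,:2];W=W[ct[:,1]<240]
print("circle",circ(W))
E
```

```text
[[-0.0, -1.0, 0.002], [-0.951, 0.001, 0.309], [-0.309, -0.002, -0.951]]
295 [0.4396 0.2002 0.1387]
320 [0.4334 0.2002 0.1452]
340 [0.4195 0.2002 0.1391]
plate plane [ 0.1171 -0.0018  0.0853] 17351
circle (array([0.42723981, 0.20020512]), np.float64(0.07631988003529065))
```

```bash
python3 - <<'E'
from h import *
c=dict(np.load("pics/wrist2.npz"));P=pts(c)
for v in range(115,240,10): print(v,P[v,230].round(4),P[v,330].round(4))
c=dict(np.load("pics/w1.npz"));P=pts(c)
g=P[110:170,240:330].reshape(-1,3);g=g[(g[:,2]>.008)&(g[:,2]<.03)];A=np.c_[g[:,:2],np.ones(len(g))];print(np.linalg.lstsq(A,g[:,2],rcond=None)[0])
c=dict(np.load("pics/side2.npz"));P=pts(c);g=P[135:170,175:250].reshape(-1,3)
g=g[(g[:,2]>.07)&(g[:,2]<.11)];A=np.c_[g[:,:2]-[.429,.2],np.ones(len(g))];print(np.linalg.lstsq(A,g[:,2],rcond=None)[0],len(g))
E
```

```text
115 [ 0.5009  0.2363 -0.0011] [ 5.009e-01  1.633e-01 -4.000e-04]
125 [0.4989 0.2233 0.0895] [0.5075 0.2006 0.2439]
135 [0.4944 0.2235 0.0898] [0.4944 0.1767 0.0901]
145 [0.4897 0.2238 0.0894] [0.4898 0.1765 0.0905]
155 [0.485  0.2239 0.0898] [0.4851 0.1762 0.0902]
165 [0.4801 0.2243 0.0892] [0.4802 0.1759 0.0897]
175 [0.4756 0.2242 0.0909] [0.4753 0.1757 0.0897]
185 [0.4707 0.2244 0.0912] [0.4703 0.1754 0.0896]
195 [0.4654 0.2248 0.0902] [0.4653 0.1752 0.09  ]
205 [0.4601 0.2251 0.0901] [0.4602 0.1751 0.0904]
215 [0.455  0.2253 0.0904] [0.4546 0.1746 0.0895]
225 [0.4495 0.2256 0.0902] [0.4491 0.1744 0.0893]
235 [0.4438 0.2259 0.0898] [0.4437 0.1741 0.0896]
[-0.00468475 -0.00110316  0.01388791]
[0.00034267 0.02461742 0.09126769] 1337
```

Emit:
step_arm([
  [-1.5,-0.5,8,0,1],
  [-1.5,-0.5,20,0,1],
  [-1.5,-0.5,32,0,1],
  [-1.5,-0.5,38,0,1],
  [-1.5,-0.5,41,0,1],
  [-1.5,-0.5,43,0,1],
  [-1.5,-0.5,45,0,1],
  [-1.5,-0.5,47,0,1],
  [-1.5,-0.5,49,0,1],
  [-1.5,-0.5,50,0,1],
  [-1.5,-0.5,50,0,1],
  [-1.5,-0.5,50,0,1],
])

```text
t: 5.93
eef_pos: [0.4295, 0.2039, 0.0744]
tool_rot: [-0.0, 0.708, -0.706, 0.0]
contact_force: [-0.3, -0.4, -3.6]
gripper_width: 0.352
```

Emit:
step_arm([
  [1,0,1,0,1],
  [1,0,2,0,1],
  [1,0,3,0,1],
  [1,0,3,0,1],
  [1,0,3,0,1],
])

```text
t: 6.35
eef_pos: [0.4294, 0.2028, 0.0712]
tool_rot: [0.0, 0.708, -0.707, -0.0]
contact_force: [0.3, -0.4, -3.7]
gripper_width: 0.358
```

```bash
python3 - <<'E'
from h import *
c=cam("wrist","w3");np.savez("pics/w3.npz",**c);P=pts(c)
for v in (140,160,200): print(P[v-4:v+5,300:340,2].mean().round(4))
o=bot.get_obs();print(o["t"],o["eef_pos"].round(4),o["contact_force"].round(1),o["torque"].round(2))
E
```

```text
0.0376
0.0381
0.0385
6.4 [0.4295 0.2029 0.0713] [-0.2 -0.7 -4.6] [-0.05  0.01 -0.  ]
```

Emit:
step_arm([
  [0,0,0.5,0,1],
  [0,0,1,0,1],
  [0,0,1.5,0,1],
  [0,0,1.5,0,1],
])

```text
t: 6.73
eef_pos: [0.4296, 0.2029, 0.0703]
tool_rot: [-0.0, 0.708, -0.706, 0.0]
contact_force: [-2.6, -0.3, 3.4]
gripper_width: 0.358
```

Emit:
step_arm([
  [0,0,0,0,0.7],
  [0,0,0,0,0.4],
  [0,0,0,0,0.2],
  [0,0,0,0,0.2],
  [0,0,0,0,0.2],
  [0,0,-15,0,0.2],
  [0,0,-50,0,0.2],
  [0,0,-90,0,0.2],
  [0,0,-130,0,0.2],
  [20,-70,-150,0,0.2],
  [20,-70,-150,0,0.2],
  [20,-70,-150,0,0.2],
  [20,-70,-150,0,0.2],
])

```text
t: 7.82
eef_pos: [0.5011, 0.1821, 0.2202]
tool_rot: [0.001, -0.707, 0.708, -0.0]
contact_force: [-1.5, 0.1, -0.0]
gripper_width: 0.805
```

```bash
cat >> h.py <<'E'
def tops(c,lo,hi,r=.02,near=None):
    P=pts(c);m=(P[...,2]>lo)&(P[...,2]<hi)
    m=cv2.morphologyEx(m.astype(np.uint8),cv2.MORPH_OPEN,np.ones((3,3),np.uint8))
    k,lab,st,ce=cv2.connectedComponentsWithStats(m)
    for i in range(1,k):
        if st[i,4]>150:
            q=P[lab==i];print(ce[i].round(0),st[i,4],q.mean(0).round(4),np.ptp(q,axis=0).round(3),"encl",np.round(cv2.minEnclosingCircle(q[:,:2].astype(np.float32))[0],4))
def state():
    o=bot.get_obs();print(o["t"].round(2),o["eef_pos"].round(4),o["contact_force"].round(1),o["gripper_width"].round(3))
E
python3 - <<'E'
from h import *
c=cam("wrist","w4");np.savez("pics/w4.npz",**c);state()
print("large");tops(c,.08,.09);print("others");tops(c,.055,.064)
t=cam("top","t4");P=pts(t)
s=(np.linalg.norm(P[...,:2]-[.43,.203],axis=-1)<.07)&(abs(P[...,2]-.037)<.006);g=P[s];A=np.c_[g[:,:2]-[.43,.203],np.ones(len(g))];print("plate plane top",np.linalg.lstsq(A,g[:,2],rcond=None)[0].round(4),len(g))
E
```

```text
Traceback (most recent call last):
  File "h.py", line 36, in state
    o=bot.get_obs();print(o["t"].round(2),o["eef_pos"].round(4),o["contact_force"].round(1),o["gripper_width"].round(3))
                          ^^^^^^^^^^^^
AttributeError: 'float' object has no attribute 'round'
```

View pics/w4.png

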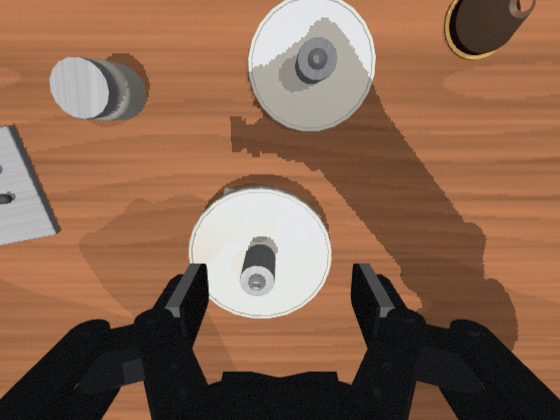

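```bash
sed -i 's/o\["t"\].round(2)/round(float(o["t"]),2)/;s/o\["gripper_width"\].round(3)/round(float(o["gripper_width"]),3)/' h.py
python3 - <<'E'
from h import *
state();c=dict(np.load("pics/w4.npz"))
print("large");tops(c,.08,.09);print("others");tops(c,.055,.064)
t=cam("top","t4");P=pts(t)
for cc,z,r in (([.43,.203],.037,.07),([.6147,.151],.012,.05)):
    s=(np.linalg.norm(P[...,:2]-cc,axis=-1)<r)&(abs(P[...,2]-z)<.006);g=P[s];A=np.c_[g[:,:2]-cc,np.ones(len(g))];print("plane",np.linalg.lstsq(A,g[:,2],rcond=None)[0].round(4),len(g))
E
```

```text
7.87 [0.4993 0.1827 0.2194] [-0.9 -0.5 -0.7] 0.802
large
[257. 279.] 858 [0.4312 0.2023 0.0847] [0.032 0.031 0.01 ] encl [0.4296 0.2025]
others
[516.  10.] 295 [ 6.491e-01 -5.000e-04  5.770e-02] [0.013 0.02  0.006] encl [ 0.6517 -0.0029]
[317.  58.] 1150 [0.6152 0.1523 0.0596] [0.031 0.031 0.009] encl [0.6153 0.1521]
[113.  92.] 162 [0.5905 0.3181 0.06  ] [0.03  0.008 0.009] encl [0.5909 0.3218]
plane [0. 0. 0.] 0
plane [ 0.0031 -0.0045  0.0118] 947
```

Emit:
step_arm([
  [10,-38,0,0,0.2],
  [20,-76,20,0,0.2],
  [31,-110,50,0,0.2],
  [31,-116,80,0,0.2],
  [31,-116,110,0,0.2],
  [31,-116,140,0,0.2],
  [31,-116,160,0,0.2],
  [31,-116,170,0,0.2],
  [31,-116,174,0,0.2],
  [31,-116,174,0,0.2],
  [31,-116,174,0,0.2],
])

```text
t: 8.83
eef_pos: [0.616, 0.1528, 0.047]
tool_rot: [-0.001, 0.708, -0.706, 0.0]
contact_force: [-0.3, -0.7, 0.6]
gripper_width: 0.798
```

Emit:
step_arm([
  [0,0,1,0,0.2],
  [0,0,1,0,1],
  [0,0,1,0,1],
  [0,0,1,0,1],
  [0,0,1,0,1],
  [0,0,1,0,1],
  [0,0,1,0,1],
  [0,0,1,0,1],
  [0,0,1,0,1],
])

```text
t: 9.58
eef_pos: [0.6161, 0.1522, 0.0458]
tool_rot: [-0.0, 0.708, -0.707, 0.0]
contact_force: [-1.8, -1.5, 5.2]
gripper_width: 0.354
```

Emit:
step_arm([
  [0,0,-10,0,1],
  [0,0,-30,0,1],
  [0,0,-60,0,1],
  [0,0,-90,0,1],
  [0,0,-110,0,1],
  [-8,25,-118,0,1],
  [-15,55,-118,0,1],
  [-23,85,-118,0,1],
  [-31,115,-118,0,1],
  [-40,145,-118,0,1],
  [-46,168,-118,0,1],
  [-49,180,-118,0,1],
  [-50,185,-118,0,1],
  [-50,185,-118,0,1],
  [-50,185,-118,0,1],
  [-50,185,-118,0,1],
  [-50,185,-118,0,1],
])

```text
t: 11.0
eef_pos: [0.4318, 0.2015, 0.1628]
tool_rot: [0.0, -0.707, 0.707, -0.0]
contact_force: [-0.3, -0.4, -0.8]
gripper_width: 0.355
```

```bash
cat >> h.py <<'E'
def platefit(c,tcp,zexp,rad):
    P=pts(c);dx=P[...,0]-tcp[0];r=np.linalg.norm(P[...,:2]-tcp[:2],axis=-1)
    s=(r<rad-.004)&(dx>.02)&(abs(P[...,2]-zexp)<.008);g=P[s]
    A=np.c_[g[:,:2]-tcp[:2],np.ones(len(g))];p=np.linalg.lstsq(A,g[:,2],rcond=None)[0]
    s=((r<rad+.01)&(abs(P[...,2]-p[2])<.006)).astype(np.uint8);ct=max(cv2.findContours(s,0,1)[0],key=len)[:,0]
    W=plane(c,ct,p[2])[:,:2];W=W[(W[:,0]>tcp[0]+.015)&(np.linalg.norm(W-tcp[:2],axis=1)>rad-.008)]
    ang=np.arctan2(*(W-tcp[:2]).T[::-1])
    # centre with known radius
    from scipy.optimize import least_squares
    q=least_squares(lambda v:np.linalg.norm(W-v,axis=1)-rad,tcp[:2],loss="soft_l1",f_scale=.001)
    print("plate z,slopes",p.round(4),len(g),"centre",q.x.round(4),len(W),"rel tcp",(q.x-tcp[:2]).round(4))
E
python3 - <<'E'
from h import *
o=bot.get_obs();c=cam("wrist","w5");np.savez("pics/w5.npz",**c);state()
platefit(c,o["eef_pos"],o["eef_pos"][2]-.0335,.060)
cam("side","s5")
c=dict(np.load("pics/wrist2.npz"));platefit(c,np.array([.4294,.2009,.1242]),.09,.075)
E
```

```text
11.05 [0.4315 0.2015 0.1627] [-0.1 -0.1 -2.5] 0.356
plate z,slopes [6.000e-04 1.000e-04 1.283e-01] 10580 centre [0.431  0.2013] 272 rel tcp [-0.0007 -0.0002]
plate z,slopes [-0.0016 -0.0014  0.0901] 20781 centre [0.4284 0.2002] 365 rel tcp [-0.001  -0.0007]
```

View pics/w5.png

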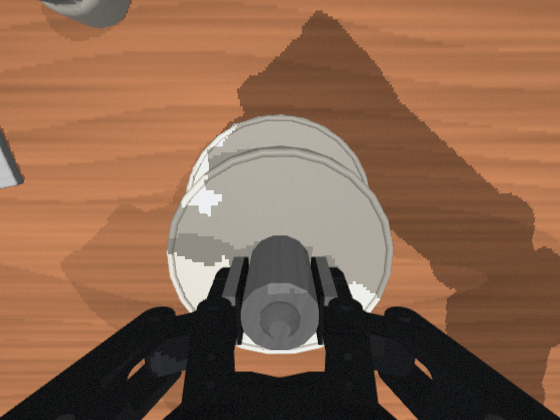

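View pics/s5.png

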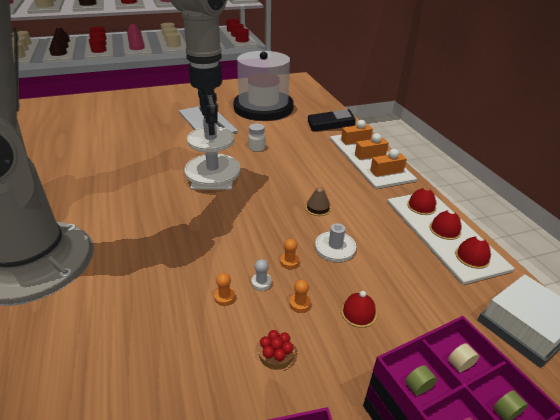

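Emit:
step_arm([
  [-1,1.5,5,0,1],
  [-1,1.5,12,0,1],
  [-1,1.5,18,0,1],
  [-1,1.5,21,0,1],
  [-1,1.5,22,0,1],
  [-1,1.5,22,0,1],
  [-1,1.5,22,0,1],
])

```text
t: 11.68
eef_pos: [0.429, 0.2029, 0.1408]
tool_rot: [-0.0, 0.708, -0.706, -0.0]
contact_force: [0.0, -0.6, -2.4]
gripper_width: 0.354
```

Position (0.4290, 0.2029) is right; 9.4 mm left to go.

Emit:
step_arm([
  [0,0,2,0,1],
  [0,0,4,0,1],
  [0,0,6,0,1],
  [0,0,7,0,1],
  [0,0,8,0,1],
  [0,0,8.5,0,1],
  [0,0,9,0,1],
  [0,0,9,0,1],
  [0,0,9,0,1],
])

```text
t: 12.43
eef_pos: [0.429, 0.2029, 0.1318]
tool_rot: [-0.0, 0.708, -0.707, 0.0]
contact_force: [-0.3, -0.0, -3.5]
gripper_width: 0.35
```

Emit:
step_arm([
  [0,0,0.5,0,1],
  [0,0,1,0,1],
  [0,0,1.5,0,1],
  [0,0,1.5,0,1],
])

```text
t: 12.77
eef_pos: [0.4292, 0.2029, 0.1307]
tool_rot: [-0.0, 0.708, -0.707, 0.0]
contact_force: [-1.6, -1.3, 3.0]
gripper_width: 0.359
```

Emit:
step_arm([
  [0,0,0,0,0.7],
  [0,0,0,0,0.4],
  [0,0,0,0,0.2],
  [0,0,0,0,0.2],
  [0,0,0,0,0.2],
  [0,0,-15,0,0.2],
  [0,0,-50,0,0.2],
  [0,0,-85,0,0.2],
  [30,-14,-90,0,0.2],
  [353,-151,-90,0,0.2],
  [353,-151,-90,0,0.2],
  [353,-151,-90,0,0.2],
  [353,-151,-90,0,0.2],
  [353,-151,-90,0,0.2],
  [353,-151,-90,0,0.2],
  [353,-151,-90,0,0.2],
  [353,-151,-90,0,0.2],
  [353,-151,-90,0,0.2],
  [353,-151,-90,0,0.2],
  [353,-151,-90,0,0.2],
])

```text
t: 14.43
eef_pos: [0.5804, -0.1509, 0.2197]
tool_rot: [-0.0, -0.707, 0.707, 0.0]
contact_force: [-0.3, 0.4, -0.3]
gripper_width: 0.797
```

```bash
python3 - <<'E'
from h import *
c=cam("wrist","w6");np.savez("pics/w6.npz",**c);state();tops(c,.055,.064)
t=cam("top","t6");print("medium top");tops(t,.14,.15)
s=cam("side","s6");print("side");tops(s,.14,.15)
E
```

```text
14.48 [ 0.5803 -0.1491  0.2199] [-0.5  0.4  0.2] 0.8
[107. 111.] 352 [ 0.6541 -0.0062  0.0578] [0.021 0.021 0.006] encl [ 0.6539 -0.0048]
[281. 137.] 920 [ 0.6333 -0.1528  0.0596] [0.031 0.03  0.008] encl [ 0.6328 -0.1528]
[295. 255.] 461 [ 0.5223 -0.1658  0.0599] [0.024 0.023 0.009] encl [ 0.5205 -0.1662]
[409. 272.] 447 [ 0.5035 -0.2776  0.0599] [0.023 0.024 0.009] encl [ 0.5012 -0.2792]
[332. 320.] 382 [ 0.4488 -0.2056  0.0598] [0.026 0.024 0.009] encl [ 0.4466 -0.2057]
[345. 376.] 157 [ 0.3744 -0.2237  0.0591] [0.014 0.019 0.008] encl [ 0.3737 -0.224 ]
medium top
[164. 240.] 177 [0.4288 0.202  0.1451] [0.03 0.03 0.01] encl [0.4296 0.2025]
side
[ 24. 218.] 231 [ 0.037  -0.0507  0.145 ] [0.071 0.068 0.01 ] encl [ 0.0329 -0.0349]
```

View pics/s6.png

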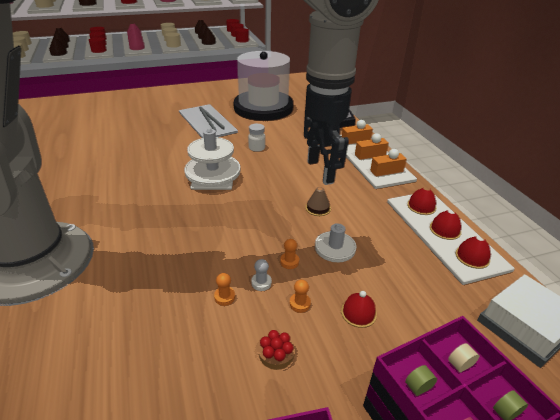

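View pics/w6.png

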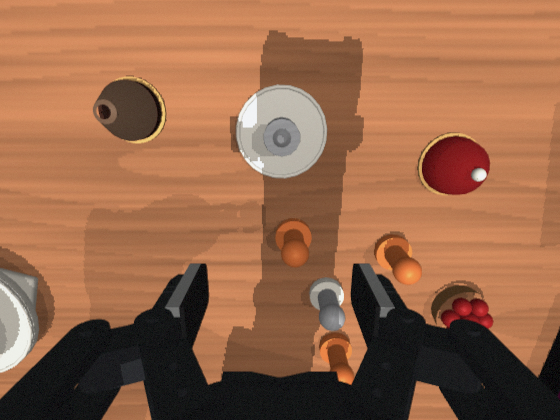

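Emit:
step_arm([
  [3,-30,0,0,0.2],
  [3,-50,20,0,0.2],
  [3,-52,55,0,0.2],
  [3,-52,90,0,0.2],
  [3,-52,120,0,0.2],
  [3,-52,145,0,0.2],
  [3,-52,162,0,0.2],
  [3,-52,170,0,0.2],
  [3,-52,174,0,0.2],
  [3,-52,174,0,0.2],
  [3,-52,174,0,0.2],
  [3,-52,174,0,1],
  [3,-52,174,0,1],
  [3,-52,174,0,1],
  [3,-52,174,0,1],
  [3,-52,174,0,1],
  [3,-52,174,0,1],
  [3,-52,174,0,1],
  [3,-52,174,0,1],
])

```text
t: 16.17
eef_pos: [0.6333, -0.1529, 0.0476]
tool_rot: [-0.0, 0.708, -0.707, 0.001]
contact_force: [-2.0, 0.2, 6.4]
gripper_width: 0.354
```

Emit:
step_arm([
  [0,0,-10,0,1],
  [0,0,-30,0,1],
  [0,0,-60,0,1],
  [0,0,-95,0,1],
  [0,0,-130,0,1],
  [0,0,-160,0,1],
  [-30,17,-180,0,1],
  [-60,34,-183,0,1],
  [-95,54,-183,0,1],
  [-130,74,-183,0,1],
  [-165,95,-183,0,1],
  [-200,115,-183,0,1],
  [-235,135,-183,0,1],
  [-265,152,-183,0,1],
  [-295,170,-183,0,1],
  [-320,184,-183,0,1],
  [-338,194,-183,0,1],
  [-350,201,-183,0,1],
  [-355,204,-183,0,1],
  [-355,204,-183,0,1],
])

```text
t: 17.83
eef_pos: [0.4272, 0.2028, 0.2297]
tool_rot: [-0.0, 0.709, -0.706, 0.0]
contact_force: [0.3, -0.5, -2.0]
gripper_width: 0.356
```

Emit:
step_arm([
  [0,0,0,0,1],
  [0,0,0,0,1],
  [0,0,0,0,1],
])

```text
t: 18.08
eef_pos: [0.4286, 0.2006, 0.2293]
tool_rot: [-0.0, -0.707, 0.707, -0.0]
contact_force: [-0.4, -0.0, -2.9]
gripper_width: 0.351
```

```bash
python3 - <<'E'
from h import *
o=bot.get_obs();c=cam("wrist","w7");np.savez("pics/w7.npz",**c);state()
platefit(c,o["eef_pos"],o["eef_pos"][2]-.0355,.045)
cam("side","s7")
E
```

```text
18.13 [0.4286 0.2007 0.2292] [ 0.3  0.2 -2.4] 0.357
plate z,slopes [-0.0033 -0.0011  0.193 ] 3895 centre [0.4288 0.2004] 188 rel tcp [ 0.0002 -0.0002]
```

View pics/s7.png

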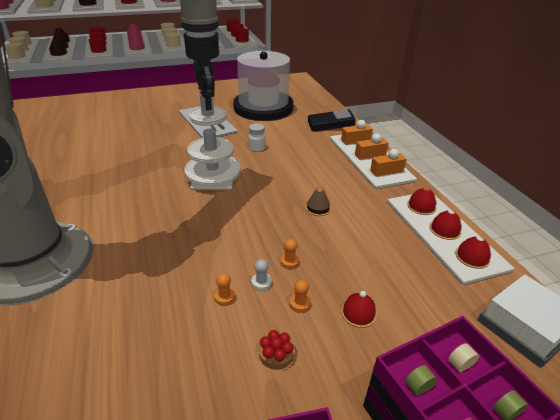

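Emit:
step_arm([
  [-2,0,5,0,1],
  [-2,0,12,0,1],
  [-2,0,19,0,1],
  [-2,0,24,0,1],
  [-2,0,26,0,1],
  [-2,0,26,0,1],
  [-2,0,26,0,1],
])

```text
t: 18.77
eef_pos: [0.4279, 0.2039, 0.2031]
tool_rot: [0.0, 0.708, -0.706, -0.0]
contact_force: [0.3, 0.8, -2.0]
gripper_width: 0.357
```

Emit:
step_arm([
  [1,-0.5,1,0,1],
  [1,-0.5,3,0,1],
  [1,-0.5,5,0,1],
  [1,-0.5,7,0,1],
  [1,-0.5,8,0,1],
  [1,-0.5,9,0,1],
  [1,-0.5,9.5,0,1],
  [1,-0.5,9.5,0,1],
  [1,-0.5,9.5,0,1],
])

```text
t: 19.52
eef_pos: [0.4285, 0.2028, 0.1938]
tool_rot: [0.0, 0.708, -0.707, 0.0]
contact_force: [0.5, -0.3, -2.2]
gripper_width: 0.35
```

Emit:
step_arm([
  [0,0,0.5,0,1],
  [0,0,1,0,1],
  [0,0,1.5,0,1],
  [0,0,2,0,1],
  [0,0,2,0,1],
])

```text
t: 19.93
eef_pos: [0.4289, 0.203, 0.1925]
tool_rot: [-0.0, 0.708, -0.707, 0.0]
contact_force: [-1.2, -1.3, 5.2]
gripper_width: 0.357
```

Emit:
step_arm([
  [0,0,0,0,0.7],
  [0,0,0,0,0.4],
  [0,0,0,0,0.2],
  [0,0,0,0,0.2],
  [0,0,0,0,0.2],
  [0,0,-15,0,0.2],
  [0,0,-50,0,0.2],
  [0,0,-75,0,0.2],
  [20,-10,-75,0,0.2],
  [150,-50,-75,0,0.2],
  [150,-50,-75,0,0.2],
  [150,-50,-75,0,0.2],
  [150,-50,-75,0,0.2],
  [403,-6,-40,0,0.2],
  [403,-6,-40,0,0.2],
  [403,-6,-40,0,0.2],
  [403,-6,-40,0,0.2],
  [403,-6,-40,0,0.2],
  [403,-6,-40,0,0.2],
  [403,-6,-40,0,0.2],
])

```text
t: 21.6
eef_pos: [0.4325, -0.2068, 0.231]
tool_rot: [-0.001, -0.705, 0.71, -0.0]
contact_force: [-0.4, -0.5, -0.3]
gripper_width: 0.798
```

```bash
python3 - <<'E'
from h import *
c=cam("wrist","w8");np.savez("pics/w8.npz",**c);state();tops(c,.055,.064)
t=cam("top","t8");print("small top");tops(t,.2,.21)
s=cam("side","s8")
z=cv2.resize(t["frame"][180:290,300:420],None,fx=5,fy=5)[:,:,::-1];cv2.imwrite("pics/t8c.png",z)
E
```

```text
21.65 [ 0.433  -0.2056  0.231 ] [ 0.  -0.7 -0.3] 0.8
[231.  94.] 685 [ 0.52   -0.1667  0.0598] [0.024 0.025 0.009] encl [ 0.5198 -0.1661]
[360. 116.] 646 [ 0.501  -0.2782  0.0598] [0.025 0.025 0.009] encl [ 0.5006 -0.2791]
[278. 178.] 532 [ 0.4465 -0.2065  0.0599] [0.024 0.023 0.009] encl [ 0.4457 -0.2066]
[294. 254.] 415 [ 0.3692 -0.2211  0.0599] [0.024 0.023 0.009] encl [ 0.3669 -0.2215]
[553. 301.] 256 [ 0.3124 -0.495   0.0593] [0.045 0.006 0.009] encl [ 0.3146 -0.4956]
small top
[156. 235.] 208 [0.429  0.2024 0.2051] [0.03  0.03  0.009] encl [0.4302 0.2021]
```

View pics/w8.png

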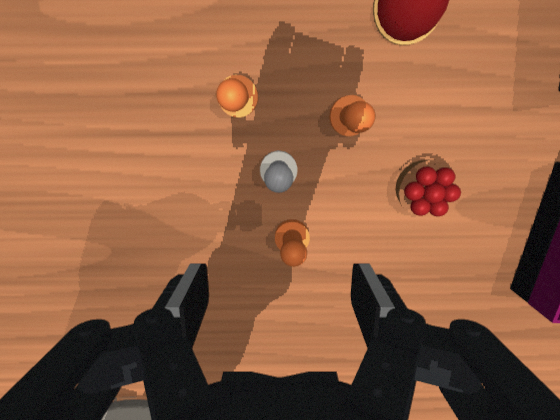

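View pics/s8.png

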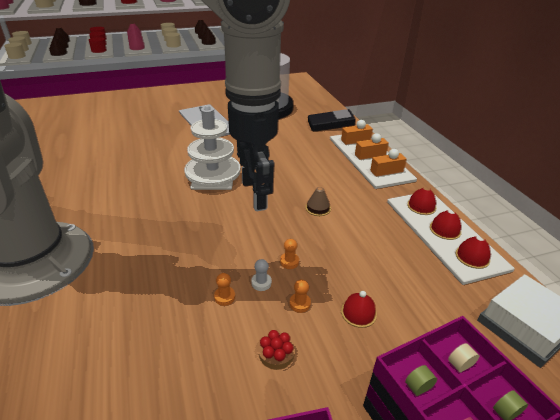

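```bash
python3 -c "
import cv2
a=cv2.imread('pics/w8.png')[60:290,190:400];cv2.imwrite('pics/w8c.png',cv2.resize(a,None,fx=2.5,fy=2.5))"
```

```text
(no output)
```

View pics/w8c.png

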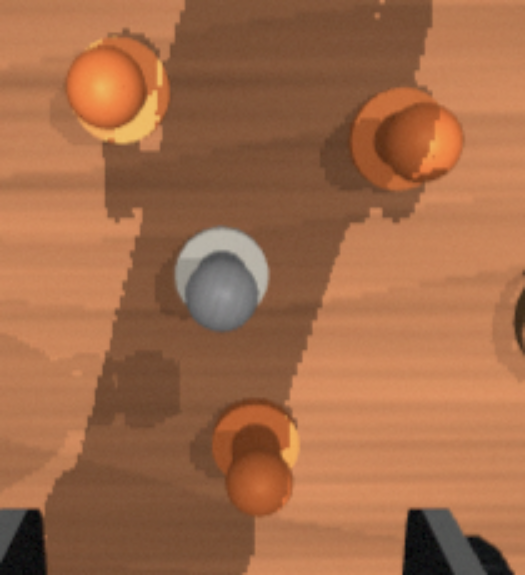

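Emit:
step_arm([
  [1,-13,10,0,0.35],
  [1,-13,40,0,0.35],
  [1,-13,75,0,0.35],
  [1,-13,110,0,0.35],
  [1,-13,140,0,0.35],
  [1,-13,162,0,0.35],
  [1,-13,174,0,0.35],
  [1,-13,180,0,0.35],
  [1,-13,180,0,0.35],
  [1,-13,180,0,0.35],
])

```text
t: 22.58
eef_pos: [0.449, -0.2001, 0.0523]
tool_rot: [-0.0, 0.708, -0.706, 0.0]
contact_force: [-0.2, -1.2, 0.1]
gripper_width: 0.652
```

Emit:
step_arm([
  [0,0,0,0,1],
  [0,0,0,0,1],
  [0,0,0,0,1],
  [0,0,0,0,1],
  [0,0,0,0,1],
  [0,0,0,0,1],
  [0,0,0,0,1],
], newtons=50)

```text
t: 23.17
eef_pos: [0.4492, -0.2014, 0.0529]
tool_rot: [-0.001, 0.708, -0.707, 0.001]
contact_force: [-0.4, 0.9, 6.5]
gripper_width: 0.297
```

Emit:
step_arm([
  [0,0,-5,0,1],
  [0,0,-20,0,1],
  [0,0,-45,0,1],
  [0,0,-60,0,1],
  [0,0,-60,0,1],
  [0,0,-60,0,1],
])

```text
t: 23.67
eef_pos: [0.4485, -0.2013, 0.1126]
tool_rot: [-0.0, 0.708, -0.707, 0.001]
contact_force: [0.3, -0.2, -0.6]
gripper_width: 0.301
```

```bash
python3 - <<'E'
from h import *
c=cam("wrist","w9");np.savez("pics/w9.npz",**c);state()
s=cam("side","s9");cv2.imwrite("pics/s9c.png",cv2.resize(s["frame"][150:330,180:360],None,fx=3,fy=3)[:,:,::-1])
E
```

```text
23.72 [ 0.4478 -0.2011  0.1117] [-0.5 -0.2 -0.4] 0.302
```

View pics/w9.png

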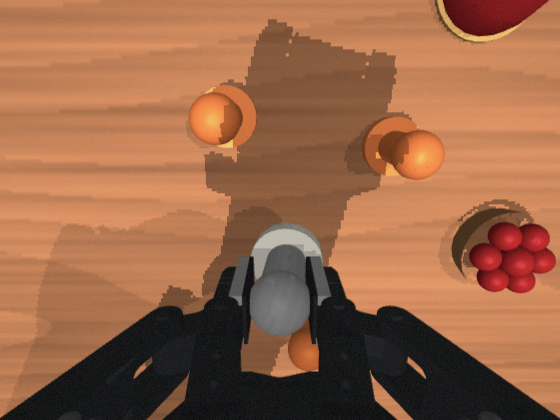

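View pics/s9c.png

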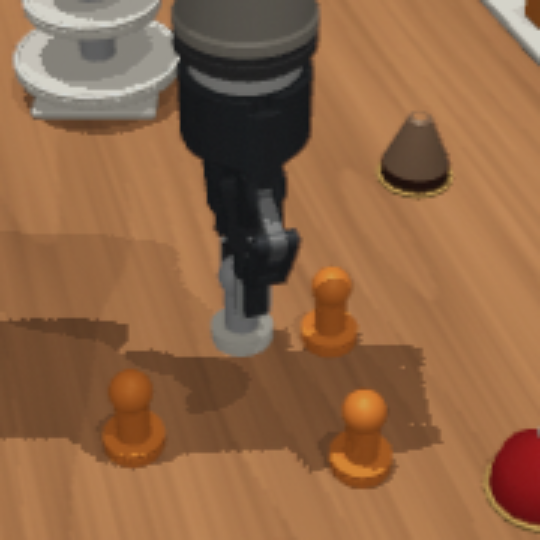

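```bash
cat > fin.py <<'E'
from h import *
def fin(c,tcp,off=.0525):
    P=pts(c);zt=tcp[2]-off+.012
    m=(np.linalg.norm(P[...,:2]-tcp[:2],axis=-1)<.035)&(abs(P[...,2]-zt)<.007)
    hsv=cv2.cvtColor(np.ascontiguousarray(c["frame"]),cv2.COLOR_RGB2HSV);m&=(hsv[...,1]<60)&(hsv[...,2]>120)
    q=m.astype(np.uint8);g=P[m];print("disc px",m.sum(),"z",np.median(g[:,2]).round(4))
    A=np.c_[g[:,:2]-tcp[:2],np.ones(len(g))];p=np.linalg.lstsq(A,g[:,2],rcond=None)[0];print("plane",p.round(3))
    ct=max(cv2.findContours(q,0,1)[0],key=len)[:,0];W=plane(c,ct,np.median(g[:,2]))[:,:2]
    from scipy.optimize import least_squares
    W=W[W[:,0]>tcp[0]+.004]
    r=least_squares(lambda v:np.linalg.norm(W-v,axis=1)-.02,tcp[:2],loss="soft_l1",f_scale=.0005)
    print("disc centre",r.x.round(4),"rel",(r.x-tcp[:2]).round(4),len(W))
E
python3 - <<'E'
from fin import *
c=dict(np.load("pics/w9.npz"));fin(c,np.array([.4482,-.2012,.1122]))
E
```

```text
disc px 1567 z 0.072
plane [-0.024 -0.061  0.072]
disc centre [ 0.445  -0.2059] rel [-0.0032 -0.0047] 122
```

Emit:
step_arm([
  [0,0,15,0,1],
  [0,0,35,0,1],
  [0,0,50,0,1],
  [0,0,56,0,1],
  [0,0,59,0,1],
  [0,0,60,0,1],
  [0,0,60,0,1],
  [0,0,60,0,1],
])

```text
t: 24.43
eef_pos: [0.4482, -0.201, 0.0527]
tool_rot: [0.0, 0.708, -0.707, -0.0]
contact_force: [-3.0, 2.0, 16.0]
gripper_width: 0.295
```

Emit:
step_arm([
  [0,0,0,0,0.75],
  [0,0,0,0,0.6],
  [0,0,0,0,0.5],
  [0,0,0,0,0.35],
  [0,0,0,0,0.35],
  [0,0,0,0,0.35],
  [0,0,0,0,0.35],
])

```text
t: 25.02
eef_pos: [0.4481, -0.2011, 0.0516]
tool_rot: [0.0, 0.708, -0.706, -0.0]
contact_force: [0.1, -1.0, -0.1]
gripper_width: 0.652
```

```bash
python3 - <<'E'
from fin import *
o=bot.get_obs();c=cam("wrist","w10");np.savez("pics/w10.npz",**c);state()
fin(c,o["eef_pos"])
tops(c,.054,.066)
t=cam("top","t10")
E
```

```text
25.07 [ 0.4481 -0.2011  0.0517] [ 0.5  0.6 -0.1] 0.65
disc px 2114 z 0.0113
plane [-0.056 -0.003  0.011]
disc centre [ 0.4446 -0.2055] rel [-0.0035 -0.0044] 99
[180. 123.] 4315 [ 0.5205 -0.1676  0.0598] [0.026 0.025 0.011] encl [ 0.5199 -0.166 ]
[491. 178.] 3812 [ 0.502  -0.2759  0.0597] [0.025 0.026 0.011] encl [ 0.501  -0.2784]
[201. 298.] 739 [ 0.4529 -0.1698  0.0601] [0.023 0.014 0.012] encl [ 0.4476 -0.1696]
[359. 297.] 751 [ 0.4532 -0.2327  0.0601] [0.023 0.014 0.012] encl [ 0.4479 -0.2327]
[290. 310.] 2553 [ 0.4469 -0.2054  0.0596] [0.024 0.026 0.011] encl [ 0.4435 -0.2056]
```

View pics/w10.png

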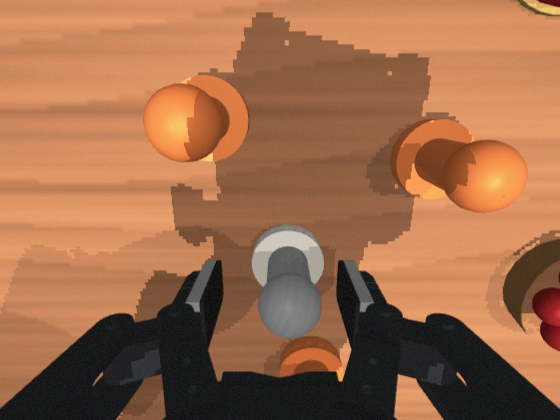

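Emit:
step_arm([
  [4.5,3,0,0,0.35],
  [4.5,3,0,0,0.35],
  [4.5,3,0,0,0.35],
  [4.5,3,0,0,0.35],
], newtons=40)

```text
t: 25.45
eef_pos: [0.4451, -0.2058, 0.0518]
tool_rot: [-0.0, 0.708, -0.707, 0.0]
contact_force: [0.3, -0.1, 0.7]
gripper_width: 0.65
```

Emit:
step_arm([
  [0,0,0,0,0.6],
  [0,0,0,0,0.7],
  [0,0,0,0,1],
  [0,0,0,0,1],
  [0,0,0,0,1],
  [0,0,0,0,1],
  [0,0,0,0,1],
])

```text
t: 26.03
eef_pos: [0.4453, -0.2056, 0.052]
tool_rot: [-0.0, 0.708, -0.706, 0.0]
contact_force: [-1.8, -0.8, 5.5]
gripper_width: 0.299
```

Emit:
step_arm([
  [0,0,-5,0,1],
  [0,0,-20,0,1],
  [0,0,-45,0,1],
  [0,0,-60,0,1],
  [0,0,-60,0,1],
  [0,0,-60,0,1],
])

```text
t: 26.53
eef_pos: [0.4456, -0.2058, 0.1124]
tool_rot: [-0.0, 0.708, -0.707, 0.001]
contact_force: [0.2, -0.2, -1.4]
gripper_width: 0.302
```

```bash
python3 - <<'E'
from fin import *
o=bot.get_obs();c=cam("wrist","w11");np.savez("pics/w11.npz",**c);state()
fin(c,o["eef_pos"])
E
```

```text
26.58 [ 0.445  -0.2056  0.1116] [ 0.3  0.4 -1.1] 0.305
disc px 1619 z 0.0717
plane [-0.035  0.005  0.072]
disc centre [ 0.4436 -0.2061] rel [-0.002  -0.0003] 161
```

View pics/w11.png

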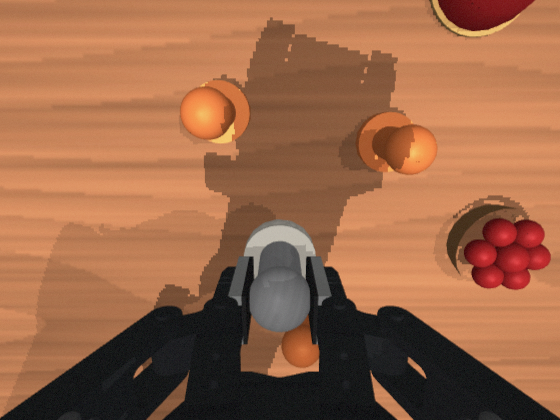

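Emit:
step_arm([
  [0,0,-30,0,1],
  [0,0,-70,0,1],
  [0,0,-110,0,1],
  [0,0,-150,0,1],
  [-20,-10,-175,0,1],
  [-60,-25,-178,0,1],
  [-100,-35,-178,0,1],
  [-140,-40,-178,0,1],
  [-180,-40,-178,0,1],
  [-220,-40,-178,0,1],
  [-260,-35,-178,0,1],
  [-295,-25,-178,0,1],
  [-330,-12,-178,0,1],
  [-360,0,-178,0,1],
  [-385,8,-178,0,1],
  [-400,13,-178,0,1],
  [-409,15,-178,0,1],
  [-409,15,-178,0,1],
  [-409,15,-178,0,1],
  [-409,15,-178,0,1],
])

```text
t: 28.25
eef_pos: [0.43, 0.2017, 0.2892]
tool_rot: [-0.001, -0.707, 0.707, -0.0]
contact_force: [-0.2, -0.9, -0.3]
gripper_width: 0.301
```

Emit:
step_arm([
  [0,0,0,0,1],
  [0,0,0,0,1],
  [0,0,0,0,1],
])

```text
t: 28.5
eef_pos: [0.4298, 0.2025, 0.2898]
tool_rot: [0.0, 0.707, -0.707, 0.0]
contact_force: [0.1, 0.1, -0.9]
gripper_width: 0.303
```

```bash
python3 - <<'E'
from fin import *
o=bot.get_obs();c=cam("wrist","w12");np.savez("pics/w12.npz",**c);state()
fin(c,o["eef_pos"])
P=pts(c);s=(abs(P[...,2]-.157)<.005)&(np.linalg.norm(P[...,:2]-[.43,.203],axis=-1)<.05);g=P[s];print(len(g),g.max(0),g.min(0))
platefit(c,np.array([.429,.2028]),.157,.045)
s=cam("side","s12");cv2.imwrite("pics/s12c.png",cv2.resize(s["frame"][40:220,130:310],None,fx=3,fy=3)[:,:,::-1])
E
```

```text
28.55 [0.4297 0.2027 0.2898] [-0.6 -0.3 -0.3] 0.302
disc px 1519 z 0.2491
plane [0.001 0.002 0.249]
disc centre [0.4271 0.2023] rel [-0.0027 -0.0002] 115
6070 [0.4742543  0.24811121 0.16187581] [0.39451311 0.15772919 0.15423904]
plate z,slopes [ 0.0058 -0.0002  0.1561] 1658 centre [0.4289 0.2028] 122 rel tcp [-0.0001  0.    ]
```

View pics/w12.png

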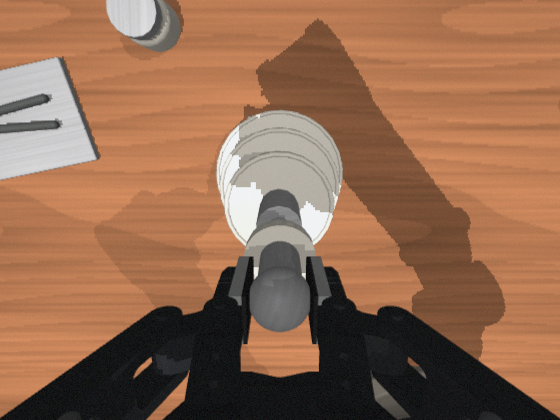

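View pics/s12c.png

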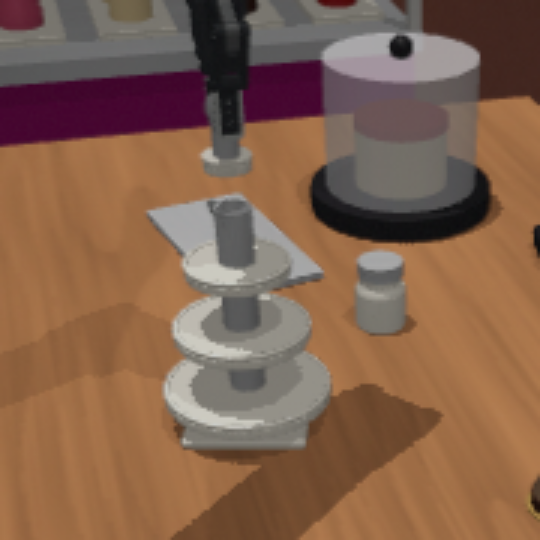

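Emit:
step_arm([
  [-0.5,-1.5,4,0,1],
  [-0.5,-1.5,10,0,1],
  [-0.5,-1.5,16,0,1],
  [-0.5,-1.5,20,0,1],
  [-0.5,-1.5,22,0,1],
  [-0.5,-1.5,22,0,1],
  [-0.5,-1.5,22,0,1],
])

```text
t: 29.18
eef_pos: [0.4309, 0.2039, 0.2676]
tool_rot: [0.0, 0.708, -0.706, -0.0]
contact_force: [-0.6, -0.1, -0.1]
gripper_width: 0.3
```

```bash
python3 - <<'E'
from fin import *
o=bot.get_obs();c=cam("wrist","w13");np.savez("pics/w13.npz",**c);state()
fin(c,o["eef_pos"])
platefit(c,np.array([.429,.2028]),.157,.045)
E
```

```text
29.23 [0.431  0.2039 0.2679] [ 0.2  0.2 -1.6] 0.301
disc px 1526 z 0.2269
plane [-0.002 -0.     0.227]
disc centre [0.4282 0.2037] rel [-0.0027 -0.0002] 115
plate z,slopes [ 0.0009 -0.0005  0.1563] 1934 centre [0.429  0.2029] 132 rel tcp [-0.      0.0001]
```

Aligned within 1 mm; 10 mm left.

Emit:
step_arm([
  [0.8,-0.5,2,0,1],
  [0.8,-0.5,4,0,1],
  [0.8,-0.5,6,0,1],
  [0.8,-0.5,7.5,0,1],
  [0.8,-0.5,8.5,0,1],
  [0.8,-0.5,9,0,1],
  [0.8,-0.5,9.5,0,1],
  [0.8,-0.5,9.5,0,1],
])

```text
t: 29.9
eef_pos: [0.4315, 0.2031, 0.2582]
tool_rot: [0.0, 0.708, -0.706, -0.0]
contact_force: [-0.1, -0.2, -1.8]
gripper_width: 0.298
```

Emit:
step_arm([
  [0,0,0.4,0,1],
  [0,0,0.8,0,1],
  [0,0,0.8,0,1],
  [0,0,0.8,0,1],
])

```text
t: 30.23
eef_pos: [0.4315, 0.203, 0.2575]
tool_rot: [-0.0, 0.708, -0.707, 0.0]
contact_force: [0.7, -0.6, -1.0]
gripper_width: 0.297
```

```bash
python3 - <<'E'
from fin import *
o=bot.get_obs();c=cam("wrist","w14");np.savez("pics/w14.npz",**c);state()
fin(c,o["eef_pos"])
platefit(c,np.array([.429,.2028]),.157,.045)
E
```

```text
30.28 [0.4315 0.2031 0.2575] [ 0.1  0.2 -0.4] 0.302
disc px 1535 z 0.2168
plane [ 0.    -0.003  0.217]
disc centre [0.4287 0.2029] rel [-0.0027 -0.0002] 115
plate z,slopes [-0.0035 -0.0019  0.1564] 2098 centre [0.429  0.2029] 137 rel tcp [0.     0.0001]
```

Emit:
step_arm([
  [0,0,0.5,0,1],
  [0,0,0.8,0,1],
  [0,0,0.8,0,1],
])

```text
t: 30.53
eef_pos: [0.4317, 0.2032, 0.257]
tool_rot: [-0.0, 0.708, -0.707, 0.0]
contact_force: [-0.9, -0.8, 1.9]
gripper_width: 0.302
```

Emit:
step_arm([
  [0,0,0,0,0.68],
  [0,0,0,0,0.6],
  [0,0,0,0,0.5],
  [0,0,0,0,0.4],
  [0,0,0,0,0.3],
  [0,0,0,0,0.2],
  [0,0,0,0,0.2],
  [0,0,-10,0,0.2],
  [0,0,-35,0,0.2],
  [0,0,-60,0,0.2],
  [0,0,-75,0,0.2],
  [40,-40,-75,0,0.2],
  [80,-80,-75,0,0.2],
  [110,-110,-75,0,0.2],
  [130,-130,-75,0,0.2],
  [130,-130,-75,0,0.2],
  [130,-130,-75,0,0.2],
])

```text
t: 31.95
eef_pos: [0.5644, 0.0683, 0.3318]
tool_rot: [-0.0, -0.705, 0.709, -0.001]
contact_force: [-0.4, -0.2, 0.2]
gripper_width: 0.802
```

```bash
python3 - <<'E'
from fin import *
state()
t=cam("top","t15");s=cam("side","s15")
for n,c in(("top",t),("side",s)):
    P=pts(c);near=np.linalg.norm(P[...,:2]-[.429,.202],axis=-1)<.025
    z=P[...,2]*near;m=near&(P[...,2]>.255);print(n,"max z",np.sort(z[z<.3])[-5:].round(4),P[m].mean(0).round(4) if m.any() else None)
    for zz,r0,r1 in((.217,.0145,.019),(.157,.024,.042),(.097,.05,.057),(.037,.065,.072)):
        r=np.linalg.norm(P[...,:2]-[.429,.202],axis=-1);k=(r<r1)&(abs(P[...,2]-zz)<.006)&(r>r0);g=P[k]
        if len(g)>8:
            A=np.c_[g[:,:2]-[.429,.202],np.ones(len(g))];print(zz,len(g),np.linalg.lstsq(A,g[:,2],rcond=None)[0].round(4))
cv2.imwrite("pics/s15c.png",cv2.resize(s["frame"][60:220,120:320],None,fx=3.5,fy=3.5)[:,:,::-1])
E
```

```text
31.95 [0.5644 0.0683 0.3318] [-0.4 -0.2  0.2] 0.802
top max z [0.2695 0.2697 0.2697 0.2699 0.2711] [0.4295 0.2011 0.2641]
0.217 99 [0.0083 0.0432 0.217 ]
0.157 721 [-0.0003 -0.0044  0.1571]
0.097 172 [-0.0016  0.0048  0.0974]
0.037 133 [-0.011  -0.0023  0.0372]
side max z [0.2686 0.2689 0.269  0.269  0.2698] [0.4292 0.1952 0.2623]
0.217 42 [0.0361 0.1085 0.2168]
0.157 222 [-0.0023  0.0042  0.1575]
0.097 155 [0.0051 0.0053 0.0976]
0.037 180 [0.0005 0.0131 0.0375]
```

View pics/s15c.png

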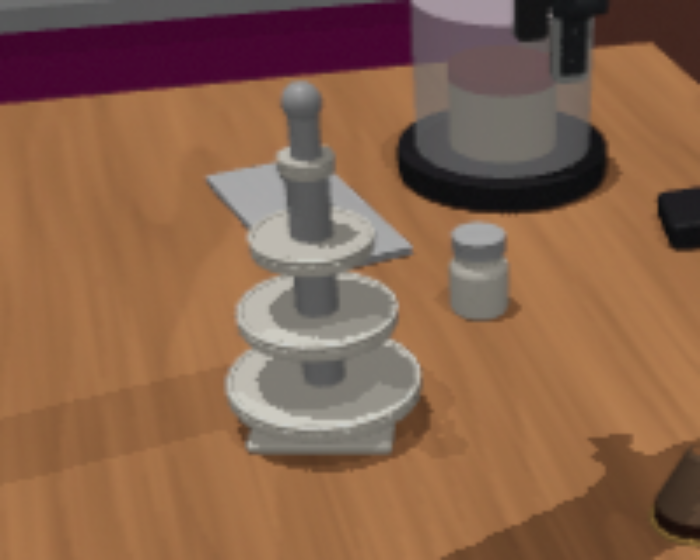

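View pics/t15.png

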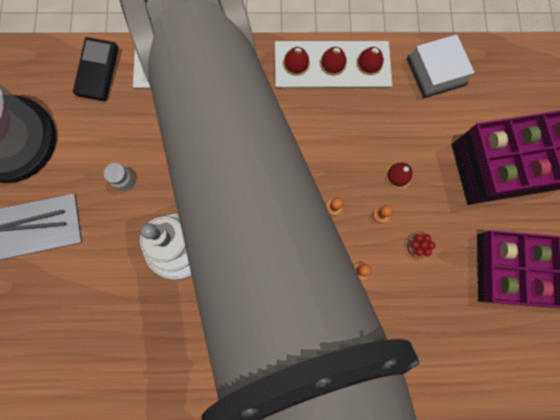

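Emit:
step_arm([
  [0,0,0,0,0.2],
  [0,0,0,0,0.2],
  [0,0,0,0,0.2],
  [0,0,0,0,0.2],
])

```text
t: 32.38
eef_pos: [0.5612, 0.0742, 0.332]
tool_rot: [-0.0, 0.708, -0.706, 0.0]
contact_force: [0.2, -0.2, -0.3]
gripper_width: 0.802
```

```bash
python3 -c "
from h import *
state();print(bot.hand_in())"
```

```text
32.38 [0.5612 0.0742 0.332 ] [ 0.2 -0.2 -0.3] 0.802
the job is handed in; nothing more can be done
None
```

The stand is assembled on its foot, and I handed the job in at 32.4 s with the gripper clear. I built it in the order asked: large, medium and small tier, then the white and steel finial. Each piece was lowered until the wrist felt light contact, then released.

- **Finial regrasp:** my first grip on the finial was off-centre and tilted it by a few degrees. I set it back down, pressing lightly (16 N at the wrist), re-centred, and picked it up again upright.
- **Heights:** in the last pictures the tier plates' top faces measured 37, 97 and 157 mm, the finial's disc 217 mm, and its tip 269 mm. All match fully seated heights.
- **Level:** the three tiers came out level, within about 0.013 slope. The finial's slope reading was noisy: about 0.04 from the top camera and 0.11 from the side, on few pixels and with the two views disagreeing. It looks upright in the picture, and its height matches, so I took it as seated.
- **Everything else:** the tart, the meringue cake, the jar and the orange look-alikes looked unmoved. The chestnut cake was partly hidden by the arm in the last top view but was still in place at the edge of the side view.

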